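# Steady the load-cell hook and hang the check weight

## Task

The hook under the load-cell stand is swinging. Steady it with a touch and let go, so that it hangs still by itself; only then hang the larger of the two stirrup weights on it by its stirrup, seated in the bottom of the hook, and leave it hanging quietly. Leave the smaller weight and the other loose things where they are, and do not tip the large weight over.

Things in the scene. Friction and masses are not known exactly. Their poses are not given: they have to be found in the camera images.
- stand: fixed load-cell stand. Origin under the foot, on the column's axis; its -x points to the robot within 15 deg. mm: foot x -125 to 30, 120 wide, 12 high; column 16 thick, 402 tall; 12 mm arm along -x at z 373 to an aluminium load-cell block 36x40x50 centred at x -100, z 373; under it a clevis 18 wide, x -112 to -88, down to z 324, its pin 3 mm proud at each end.
- hook: hook of 8 mm steel bar, 90 g, swinging freely along the stand's y about a pin along x, nearly undamped: period 0.65 s, 0.3-0.42 rad either way at first. Origin on the pin, stand frame (-100, 0, 335) mm. Own frame, centreline mm: shank from z 0 down to -102, then a U towards the robot, bottom at x -36, z -130, tip end up at x -64, z -102. Gap shank to tip 56 mm.
- hook_seat (a point): point on the upper surface of the bottom of the hook's U, where a stirrup bar seats: (-36, 0, -126) mm in the hook's frame; about 209 mm above the bench when the hook hangs straight.
- large_weight: larger of two loose steel weights, ~0.45 kg: disc 56 mm across, 30 high, with an upright arch (stirrup) in its y-z plane. Origin: centre of underside. mm: two flat legs 11 wide in x, 5 thick, outer faces y +-23, z 30 to 86; round top bar 7 thick along y, axis z 86, top 89.5; opening 36 wide, 47 high. Can be gripped across both legs (46 mm).
- large_weight_bar (a point): middle of the underside of the large weight's stirrup bar, 82.5 mm above its underside.
- small_weight: loose smaller weight, 0.2 kg, to be left alone: disc 44 mm in diameter and 18 mm high with the same stirrup, total height 77.5 mm. Origin: centre of the underside. Which of the two weights is on the left varies.
- bottle: bystander: amber bottle with a black cap, 58 mm wide, 125 mm tall. Origin: centre of the underside.
- timer: bystander: flat white lab timer, 62 x 62 x 19 mm. Origin: centre of the underside.
- stopper: bystander: red rubber stopper, 33 mm wide, 30 mm tall. Origin: centre of the underside.

How it is judged:
On the way:
1. the empty hook hangs still with nothing touching it (within 8 mm of plumb at its seat, turning slower than 0.5 rad/s) for 1 s (y of hook_seat in the frame of stand between -0.008 and 0.008 m and angular speed of hook below 0.5 rad/s and contact force between hook and anything else below 0.02 N), for 1 s.
At the end, for the whole second after the job is handed in: The large weight hangs by its stirrup from the hook: stirrup bar within 12 mm of the hook seat, bearing on the hook with over 1.5 N, upright within 0.25 rad, slower than 0.12 m/s; the hook turns slower than 0.5 rad/s and its seat is within 15 mm of plumb (distance between large_weight_bar and hook_seat below 0.012 m and contact force between large_weight and hook above 1.5 N and linear speed of large_weight below 0.12 m/s and angular speed of hook below 0.5 rad/s and angle between large_weight's own z axis and vertical below 0.25 rad and y of hook_seat in the frame of stand between -0.015 and 0.015 m); the robot touches nothing.
It fails at once if the small weight is moved more than 30 mm (distance of small_weight from where it was at the start of the episode above 0.03 m).
It fails at once if the bottle, timer or stopper is moved more than 30 mm (distance of any of bottle, timer, stopper from where it was at the start of the episode above 0.03 m).
It fails at once if the large weight is tipped over (more than 1 rad) (angle between large_weight's own z axis and vertical above 1 rad).
It also fails if it takes over 72 s, if anything falls off the work surface, if the arm or the gripper's body presses on something with over 40 N, if the wrist force passes 120 N, or if a joint passes its speed limit or range.

## Robot

A 6-joint arm with a two-finger parallel gripper is mounted at the origin on a cart in front of the work surface, level with it; the furniture and walls round the work are solid. World frame = base frame: x ahead of the robot, y to its left, z up, the work surface at z = 0. Lengths are in m, angles in rad, forces in N, time in s.
With the tool pointing down it reaches from about 0.35 to 0.975 m from the base axis. Payload 7.1 kg.
Tool frame: the origin (TCP) lies midway between the tips of the shut fingers; the grasp point (between the pads) lies 19 mm behind it; z points along the fingers, y is the line along which they close (so a half turn about z gives the same grasp; the last joint's range is limited). The gripper opens to 88 mm and grips with 3 to 60 N. Pads are 20 mm wide; open, the fingers measure 115 mm over their backs; the gripper's body (75 mm by 178 mm) begins 61 mm behind the grasp point.
Start: joints at [-0.019, 0.423, 1.63, -0, 1.089, -0.019], TCP at [0.625, 0, 0.223] pointing down, gripper open.
Joint ranges: [-3, 3], [-0.9, 2.11], [0.09, 2.58], [-1.31, 4.45], [0.11, 2.69], [-2.54, 2.54]. Speed limits (rad/s): [2.39, 2.39, 3.01, 3.14, 3.14, 3.14].

## Interface

Orientations are given as a unit quaternion [w, x, y, z].
In Python, from station import manip, camrig, eoat gives the robot as it stands (manip), with the cameras (camrig) and the gripper (eoat). Calls block until the motion is done:
- manip.move_pose(position, orientation): joint-space move of the TCP to a pose.
- manip.movel(position, frame=None, v=0.15, until_force=None): straight line of the TCP; frame=None keeps the orientation; v is the mean speed in m/s. With until_force (N) it stops when the force on the tool has changed by that much, and returns True; else False.
- manip.movej(angles): joint-space move.
- eoat.command_gripper(opening): opening from 0.0 (shut) to 1.0 (fully open); the grip force is fixed at half the most; returns when the fingers have stopped.
- manip.wait(seconds).
- manip.inverse_kinematics(position, orientation): joint angles nearest the present ones, or None.
- camrig.read_camera(name): name is "scene" or "side" or "wrist"; returns the picture (400x640x3 uint8, red, green, blue); there is no depth.
- camrig.camera_info(name): a dict with "intrinsics" (3x3 intrinsics, pixels), "T" (4x4, takes a point from camera to world coordinates); the wrist camera has in their place "tool_from_camera" (4x4, takes a point from camera to tool coordinates, whose origin is the TCP and whose axes are the flange's). Camera axes: x right, y up, looking along -z (the intrinsics and any distortion apply to the point x, -y, -z); pixel columns grow to the right and rows downward; lengths in m; the calibration is good to about 2 mm. A picture is of the moment at which its call begins: read the wrist's pose just before it. camera_info takes no time and is no camera call.
A pose or a line that the arm cannot do raises manip.MotionError and nothing moves.
- manip.job_done(): hands the job in; it is judged then, once.
Readings, each from a call of its own:
- manip.get_time(): time.
- manip.get_joint_pos(): joint angles.
- manip.get_qvel(): joint speeds.
- manip.get_effort(): joint torques, N m.
- manip.get_tcp_pos(): TCP position.
- manip.get_ee_rot(): TCP orientation.
- manip.get_ft_force(): force on the tool from outside, world axes, zero at the start.
- manip.get_ft_torque(): the same for the moment, N m.
- manip.get_grip_width(): opening from 0.0 (shut) to 1.0 (fully open).
- manip.get_finger_force(): force on a finger pad.
Only numpy, scipy, OpenCV 4.12 (cv2) and the standard library are available. Lean on these libraries where they do the work, as an engineer would, in place of code of your own. Each camera call takes 0.05 s, during which the arm holds its last target. There are 200 camera calls.

## Working session

There is one attempt and no reset: what is moved stays moved. The work goes in short steps, each a Python script; the robot and the scene stay as the last script left them, time stands still between calls to the robot, and variables do not carry over. Pictures are saved under pics/ and viewed, at most 10 in all, crops included, and the job is handed in when it is done.

```bash
mkdir -p pics; ls
python3 - <<'E'
from station import manip as m, camrig, eoat
import cv2,numpy as np
for n in("scene","side"):
    i=camrig.read_camera(n);cv2.imwrite(f"pics/{n}0.png",i[:,:,::-1])
    c=camrig.camera_info(n);print(n,c)
print(camrig.camera_info("wrist"),m.get_ee_rot(),m.get_time())
E
```

```text
pics
station.py
scene {'intrinsics': array([[495.76181122,   0.        , 312.00703329],
       [  0.        , 495.76181122, 201.93444686],
       [  0.        ,   0.        ,   1.        ]]), 'T': array([[ 0.75509262,  0.32435109, -0.56976443, -0.20863271],
       [-0.65545324,  0.39295893, -0.64495296, -0.81399379],
       [ 0.01470282,  0.86045317,  0.50931736,  0.92248481],
       [ 0.        ,  0.        ,  0.        ,  1.        ]])}
side {'intrinsics': array([[381.97643547,   0.        , 315.60269409],
       [  0.        , 381.97643547, 198.68320371],
       [  0.        ,   0.        ,   1.        ]]), 'T': array([[-0.86477492,  0.20319347, -0.45921319,  0.19352431],
       [-0.50210702, -0.33664167,  0.79659333,  0.77143977],
       [ 0.00727227,  0.9194481 ,  0.39314414,  0.53288159],
       [ 0.        ,  0.        ,  0.        ,  1.        ]])}
{'intrinsics': array([[299.26956875,   0.        , 317.54005904],
       [  0.        , 299.26956875, 204.1087775 ],
       [  0.        ,   0.        ,   1.        ]]), 'tool_from_camera': array([[-4.89646293e-04,  9.68120562e-01,  2.50484207e-01,
         6.75078773e-02],
       [ 9.99998797e-01,  8.42671644e-04, -1.30212617e-03,
         8.70138213e-04],
       [-1.47169106e-03,  2.50483268e-01, -9.68119810e-01,
        -1.62148142e-01],
       [ 0.00000000e+00,  0.00000000e+00,  0.00000000e+00,
         1.00000000e+00]])} [-4.65294865e-04  7.07113549e-01  7.07099739e-01 -4.15307468e-04] 0.1
```

View pics/scene0.png

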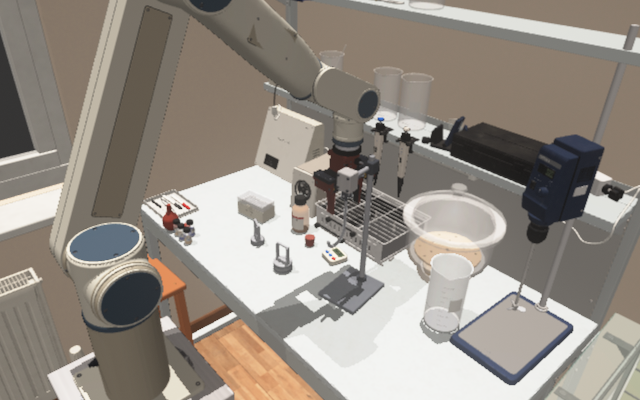

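View pics/side0.png

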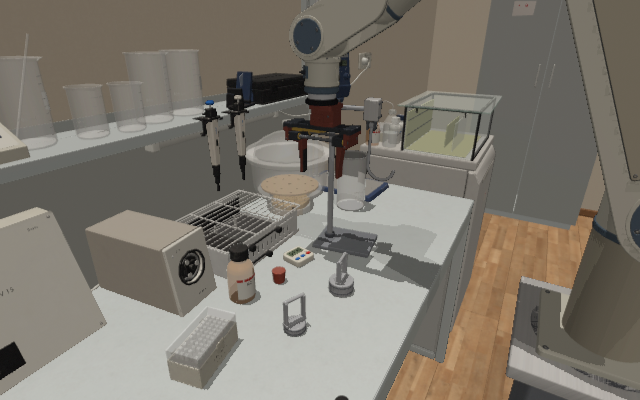

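Scene: the stand foot is at about (352,288), the large weight at (283,265), the small one at (258,240). Side: the large weight is at (341,285), the small one at (294,325), the stand at (345,243). I'll enlarge both.

Run:
```python
import cv2
a=cv2.imread("pics/scene0.png")[150:310,235:395];cv2.imwrite("pics/sc.png",cv2.resize(a,(600,600),interpolation=cv2.INTER_CUBIC))
a=cv2.imread("pics/side0.png")[90:340,250:430];cv2.imwrite("pics/si.png",cv2.resize(a,(432,600),interpolation=cv2.INTER_CUBIC))
```

```text
(no output)
```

View pics/sc.png

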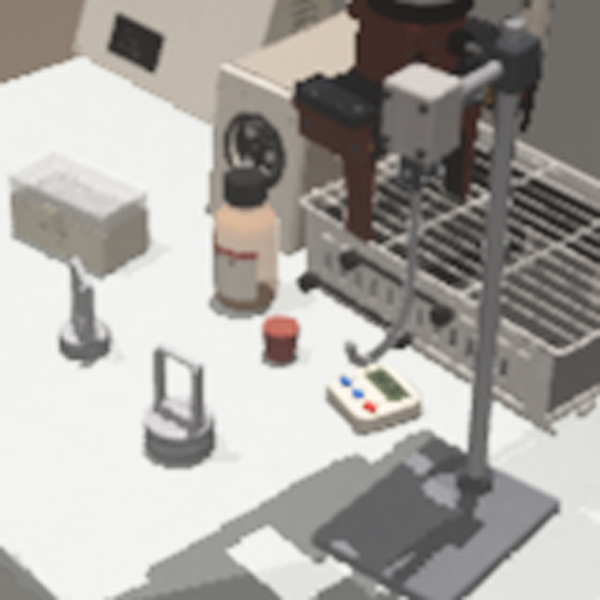

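View pics/si.png

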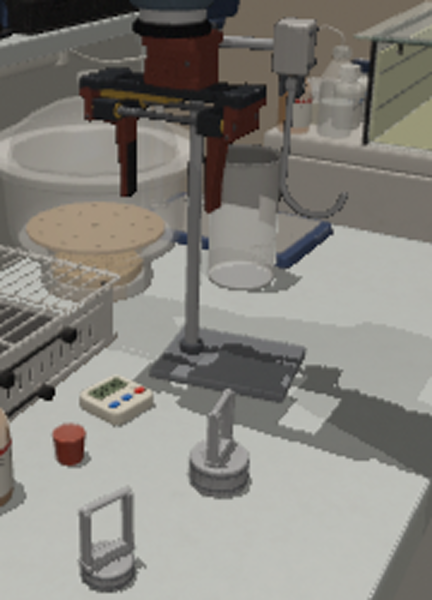

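```bash
cat > h.py <<'E'
from station import manip as m, camrig, eoat
import cv2,numpy as np
from scipy.optimize import least_squares
from scipy.spatial.transform import Rotation as R
def proj(P,K,T):
    q=(np.atleast_2d(P)-T[:3,3])@T[:3,:3]; q=q*[1,-1,-1]
    p=q@K.T; return p[:,:2]/p[:,2:]
def cam(n):
    c=camrig.camera_info(n); return c["intrinsics"],c["T"]
def place(s,P):
    c,n=np.cos(s[2]),np.sin(s[2]); P=np.atleast_2d(P)
    return P@np.array([[c,-n,0],[n,c,0],[0,0,1]]).T+[s[0],s[1],0]
def crop(n,x): # crop pixel -> picture pixel
    x=np.array(x,float)
    return x/3.75+[235,150] if n=="scene" else x/2.4+[250,90]
E
cat > fit.py <<'E'
from h import *
C={n:cam(n) for n in("scene","side")}
st={"scene":([(.03,-.06,.012),(.03,.06,.012),(-.125,.06,.012),(0,0,.012)],[(558,507),(430,432),(315,540),(478,485)]),
"side":([(.03,.06,.012),(-.125,-.06,.012),(-.125,.06,.012),(0,0,.012)],[(150,370),(305,347),(283,393),(192,348)])}
def rs(s): return np.concatenate([(proj(place(s,P),*C[n])-crop(n,p)).ravel() for n,(P,p) in st.items()])
f=least_squares(rs,[.75,0,0],loss="soft_l1");S=f.x;print("stand",S,rs(S).round(1))
print("hook seat",place(S,(-.136,0,.209)),"pin",place(S,(-.1,0,.335)))
a=np.linspace(0,2*np.pi,90)
def disc(r,h): return np.concatenate([np.c_[r*np.cos(a),r*np.sin(a),0*a+z] for z in(0,h)])
def fitw(r,h,top,ext,bars,x0):
    def rw(s):
        o=[]
        for n in C:
            p=proj(place(s,disc(r,h)),*C[n]); l=crop(n,ext[n][0]);q=crop(n,ext[n][1])
            o+=[p[:,0].min()-l[0],p[:,0].max()-l[1],p[:,1].max()-q[1]]
            b=proj(place(s,[(0,-.021,top),(0,.021,top)]),*C[n]);o+=list((b-crop(n,bars[n])).ravel())
        return np.array(o)
    best=min((least_squares(rw,[*x0,y]) for y in np.arange(-1.5,1.6,.5)),key=lambda f:f.cost)
    print(best.x,best.fun.round(1))
# ext: [(left,right) used as x each], [_,bottom]
def E(l,r,b): return ((l,0),(r,b))
def crops(n,e): return e
import types
def fitw(h,r,top,ext,bars,x0):
    def rw(s):
        o=[]
        for n in C:
            l,rr,bt=ext[n]; p=proj(place(s,disc(r,h)),*C[n])
            o+=[p[:,0].min()-crop(n,(l,0))[0],p[:,0].max()-crop(n,(rr,0))[0],p[:,1].max()-crop(n,(0,bt))[1]]
            o+=list((proj(place(s,[(0,-.021,top),(0,.021,top)]),*C[n])-crop(n,bars[n])).ravel())
        return np.array(o)
    b=min((least_squares(rw,[*x0,y]) for y in np.arange(-1.5,1.6,.5)),key=lambda f:f.cost)
    print("w",b.x,b.fun.round(1))
fitw(.03,.028,.087,dict(scene=(145,214,465),side=(190,249,496)),dict(scene=[(204,367),(157,350)],side=[(213,406),(231,393)]),[.5,.1])
fitw(.018,.022,.075,dict(scene=(59,110,361),side=(79,135,590)),dict(scene=[(74,262),(90,283)],side=[(130,490),(84,508)]),[.5,.2])
def ground(n,p,z):
    K,T=C[n]; d=np.linalg.inv(K)@[*crop(n,p),1]*[1,-1,-1]; d=T[:3,:3]@d
    return T[:3,3]+d*(z-T[2,3])/d[2]
print("stopper",ground("scene",(281,355),0.005),"timer",ground("scene",(375,395),.019),"bottle",ground("scene",(244,300),0))
E
sed -i '/^def fitw(r,h/,/^import types/d' fit.py; python3 fit.py
```

```text
stand [ 0.63548668 -0.07765045  0.18279709] [ 1.1 -2.9  0.5  0.4 -1.  -1.6 -1.1 -0.5  0.1 -1.   0.5 -1.6  0.7 -0.2
 -0.2  0.1]
hook seat [[ 0.50175256 -0.10237263  0.209     ]] pin [[ 0.53715277 -0.09582853  0.335     ]]
w [0.50250261 0.11473561 0.90806506] [-0.   0.7  0.6  0.7 -3.3 -1.3  1.5 -0.2  0.4 -0.3 -0.2 -7.8  0.5  7.1]
w [ 0.5238216   0.27605207 -0.67138444] [-0.4  0.  -0.5  1.4  6.  -2.2 -6.9  0.7 -0.1  0.3  0.7  0.5 -1.1 -2.1]
stopper [0.63826215 0.15109562 0.005     ] timer [0.64757291 0.04578623 0.019     ] bottle [0.67227574 0.24083991 0.        ]
```

```bash
sed -i 's/side=\[(213,406),(231,393)\]/side=[(231,393),(213,406)]/; s/side=\[(130,490),(84,508)\]/side=[(84,508),(130,490)]/' fit.py; python3 fit.py
python3 - <<'E'
from h import *
q=m.get_ee_rot();Rt=R.from_quat(q[[1,2,3,0]]);print(Rt.as_matrix().round(3))
E
```

```text
stand [ 0.63548668 -0.07765045  0.18279709] [ 1.1 -2.9  0.5  0.4 -1.  -1.6 -1.1 -0.5  0.1 -1.   0.5 -1.6  0.7 -0.2
 -0.2  0.1]
hook seat [[ 0.50175256 -0.10237263  0.209     ]] pin [[ 0.53715277 -0.09582853  0.335     ]]
w [0.50229081 0.11486922 0.10991588] [-0.1  0.6  0.6 -1.5 -0.2  0.9 -1.6 -0.1  0.4 -0.2 -0.4 -2.2  0.5  1.6]
w [ 0.52379883  0.27596487 -3.53734937] [-0.4  0.  -0.4  0.3 -1.2 -1.   0.2  0.7 -0.1  0.3  0.2 -0.4 -0.7 -1.2]
stopper [0.63826215 0.15109562 0.005     ] timer [0.64757291 0.04578623 0.019     ] bottle [0.67227574 0.24083991 0.        ]
[[ 0.     1.    -0.001]
 [ 1.    -0.     0.   ]
 [ 0.    -0.001 -1.   ]]
```

```bash
cat >> h.py <<'E'
S=np.array([.6355,-.0777,.183]); W=np.array([.5023,.1149,.110])
def ori(psi,a,s=-1):
    z=np.array([np.sin(a)*np.cos(psi),np.sin(a)*np.sin(psi),-np.cos(a)]); y=s*np.array([-np.sin(psi),np.cos(psi),0])
    M=np.c_[np.cross(y,z),y,z]; q=R.from_matrix(M).as_quat(); return q[[3,0,1,2]],z
def tcp(grasp,psi,a,s=-1):   # TCP pose for grasp point
    q,z=ori(psi,a,s); return np.asarray(grasp).ravel()+.019*z,q
def stp(p,s=None): return place(S if s is None else s,p)[0]
E
python3 - <<'E'
from h import *
for s in(1,-1):
  for d in(40,50,60,70,80):
    a=np.radians(d);r=[]
    for nm,g,psi in[("steady",stp((-.105,0,.262)),S[2]),("st0",stp((-.22,0,.29)),S[2]),("pick",place(W,(0,0,.068))[0],W[2]),("pick0",place(W,(-.1,0,.09))[0],W[2]),("hang",stp((-.136,0,.197)),S[2]),("hang0",stp((-.24,0,.23)),S[2])]:
        j=m.inverse_kinematics(*tcp(g,psi,a,s)); r.append(nm+":"+("-" if j is None else str(np.round(j,1))))
    print(s,d,r)
E
```

```text
1 40 ['steady:-', 'st0:-', 'pick:[0.3 0.6 2.4 3.3 0.5 1.5]', 'pick0:[0.3 0.5 2.6 3.4 0.6 1.5]', 'hang:-', 'hang0:-']
1 50 ['steady:-', 'st0:-', 'pick:[0.3 0.7 2.4 3.3 0.9 1.6]', 'pick0:-', 'hang:[-0.5  0.3  2.4  2.   0.6  2.1]', 'hang0:[-0.8  0.1  2.5  1.6  0.7  2.3]']
1 60 ['steady:[-0.5  0.2  2.4  2.1  0.7  2.1]', 'st0:[-0.8  0.   2.5  1.7  0.8  2.3]', 'pick:[0.3 0.9 2.5 3.3 1.2 1.6]', 'pick0:-', 'hang:[-0.6  0.4  2.4  2.2  0.8  1.8]', 'hang0:[-0.9  0.2  2.6  1.9  0.9  1.9]']
1 70 ['steady:[-0.5  0.4  2.4  2.3  1.   1.9]', 'st0:[-0.9  0.2  2.5  1.9  1.1  2. ]', 'pick:[0.3 1.  2.5 3.3 1.6 1.6]', 'pick0:-', 'hang:[-0.6  0.6  2.5  2.3  1.1  1.7]', 'hang0:-']
1 80 ['steady:[-0.6  0.5  2.4  2.3  1.3  1.7]', 'st0:-', 'pick:[0.3 1.2 2.4 3.4 1.9 1.7]', 'pick0:-', 'hang:[-0.7  0.7  2.5  2.3  1.4  1.5]', 'hang0:-']
-1 40 ['steady:[-0.4  0.1  2.2  1.1  0.4  0.1]', 'st0:[-0.6 -0.1  2.3  1.   0.6  0. ]', 'pick:[ 0.3  0.6  2.4  3.3  0.5 -1.6]', 'pick0:[ 0.3  0.5  2.6  3.4  0.6 -1.6]', 'hang:[-0.4  0.2  2.3  1.5  0.4 -0.5]', 'hang0:[-0.7  0.   2.4  1.2  0.5 -0.3]']
-1 50 ['steady:[-0.4  0.2  2.3  1.7  0.5 -0.6]', 'st0:[-0.7 -0.1  2.4  1.4  0.7 -0.4]', 'pick:[ 0.3  0.7  2.4  3.3  0.9 -1.6]', 'pick0:-', 'hang:[-0.5  0.3  2.4  2.   0.6 -1. ]', 'hang0:[-0.8  0.1  2.5  1.6  0.7 -0.8]']
-1 60 ['steady:[-0.5  0.2  2.4  2.1  0.7 -1. ]', 'st0:[-0.8  0.   2.5  1.7  0.8 -0.8]', 'pick:[ 0.3  0.9  2.5  3.3  1.2 -1.5]', 'pick0:-', 'hang:[-0.6  0.4  2.4  2.2  0.8 -1.3]', 'hang0:[-0.9  0.2  2.6  1.9  0.9 -1.2]']
-1 70 ['steady:[-0.5  0.4  2.4  2.3  1.  -1.3]', 'st0:[-0.9  0.2  2.5  1.9  1.1 -1.2]', 'pick:[ 0.3  1.   2.5  3.3  1.6 -1.5]', 'pick0:-', 'hang:[-0.6  0.6  2.5  2.3  1.1 -1.5]', 'hang0:-']
-1 80 ['steady:[-0.6  0.5  2.4  2.3  1.3 -1.4]', 'st0:-', 'pick:[ 0.3  1.2  2.4  3.4  1.9 -1.5]', 'pick0:-', 'hang:[-0.7  0.7  2.5  2.3  1.4 -1.6]', 'hang0:-']
```

Run:
```python
from h import *
m.movel([.45,.15,.32],v=.25)
p,q=tcp(stp((-.21,0,.285)),S[2],np.radians(55)); 
m.move_pose(p,q)
pos=m.get_tcp_pos();e=m.get_ee_rot();im=camrig.read_camera("wrist")
np.savez("w0.npz",pos=pos,e=e);print(pos-p,m.get_time(),m.get_joint_pos().round(2))
c=camrig.camera_info("wrist");T=np.eye(4);T[:3,:3]=R.from_quat(e[[1,2,3,0]]).as_matrix();T[:3,3]=pos;T=T@c["tool_from_camera"]
b=im[:,:,::-1].copy()
P=[(x,y,z) for x in(-.118,-.082) for y in(-.02,.02) for z in(.348,.398)]+[(-.125,.06,.012),(-.125,-.06,.012),(.03,.06,.012),(.03,-.06,.012),(0,0,.012),(-.136,0,.205),(-.1,0,.335)]
for u in proj(np.array([stp(x) for x in P]),c["intrinsics"],T): cv2.circle(b,tuple(int(v) for v in u.round()),2,(0,0,255),1); print(u.round(),end="")
cv2.imwrite("pics/w0.png",b)
```

```text
[ 0.00043868 -0.00016525  0.00015296] 2.725 [-0.73  0.01  2.45  1.6   0.71 -0.68]
[351.  62.][361. -56.][280.  62.][268. -56.][347.  36.][355. -69.][284.  36.][276. -69.][274. 308.][360. 308.][282. 219.][352. 219.][317. 234.][316. 235.][316.  70.]
```

View pics/w0.png

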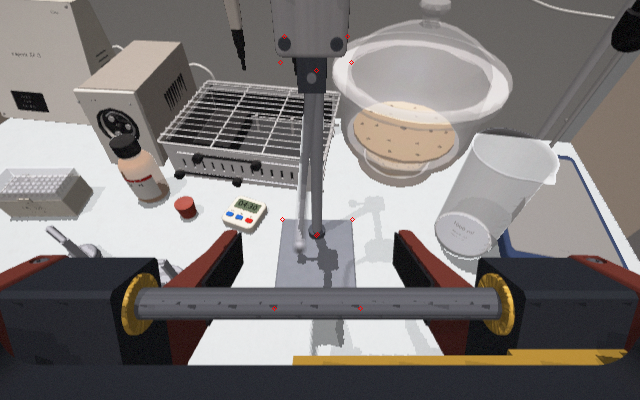

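Run:
```python
import cv2
a=cv2.imread("pics/w0.png")[0:150,240:390];cv2.imwrite("pics/w0c.png",cv2.resize(a,(600,600),interpolation=cv2.INTER_CUBIC))
```

```text
(no output)
```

View pics/w0c.png

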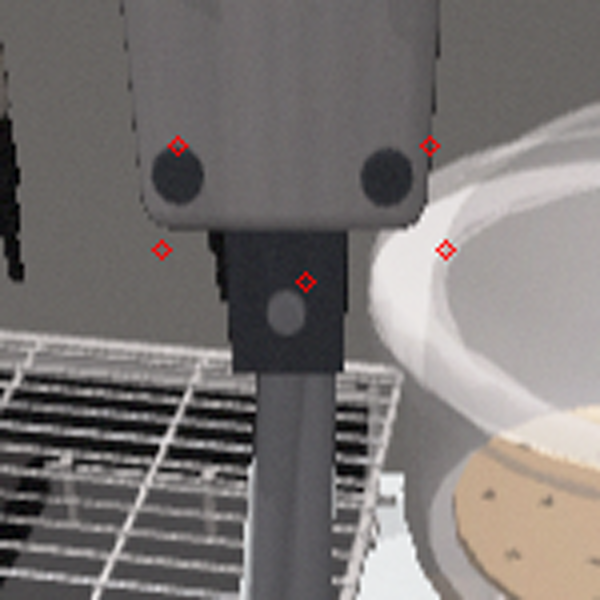

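```bash
cat > fit2.py <<'E'
from h import *
C={n:cam(n) for n in("scene","side")}
d=np.load("w0.npz");e=d["e"];c=camrig.camera_info("wrist");T=np.eye(4);T[:3,:3]=R.from_quat(e[[1,2,3,0]]).as_matrix();T[:3,3]=d["pos"];C["wrist"]=(c["intrinsics"],T@c["tool_from_camera"])
st={"scene":([(.03,-.06,.012),(.03,.06,.012),(-.125,.06,.012),(0,0,.012)],[(558,507),(430,432),(315,540),(478,485)]),
"side":([(.03,.06,.012),(-.125,-.06,.012),(-.125,.06,.012),(0,0,.012)],[(150,370),(305,347),(283,393),(192,348)])}
wp=[(-.118,.02,.348),(-.118,-.02,.348),(-.115,0,.335),(-.112,.009,.324),(-.112,-.009,.324),(.03,.06,.012),(.03,-.06,.012),(0,0,.012)]
wu=np.array([(275.2,57.3),(346.8,56.8),(311.8,78.3),(299,93.2),(325.8,93),(280,219),(355,221),(317,236)])
def rs(s): return np.concatenate([(proj(place(s,P),*C[n])-crop(n,p)).ravel() for n,(P,p) in st.items()]+[(proj(place(s,wp),*C["wrist"])-wu).ravel()*np.r_[[.7]*10,[.7]*6]])
f=least_squares(rs,S,loss="soft_l1");print(f.x,rs(f.x).round(1))
print(place(f.x,(-.1,0,.335)),place(S,(-.1,0,.335)))
E
python3 fit2.py
```

```text
[ 0.63750605 -0.07677472  0.16793152] [ 1.3 -3.1  1.  -0.1 -1.  -2.5 -0.8 -0.9 -0.9 -1.2 -0.1 -1.3 -0.7  0.
 -1.   0.   0.5  1.8  0.1  2.5  0.   1.  -0.6  0.6  0.4  0.9  1.7 -0.7
 -2.5 -1.5 -0.3 -2.3]
[[ 0.53891278 -0.09348905  0.335     ]] [[ 0.53716978 -0.09589803  0.335     ]]
```

```bash
sed -i 's/^S=np.array(\[[^]]*\])/S=np.array([.6375,-.0768,.168])/' h.py
cat >> h.py <<'E'
A=np.radians(55)
def frames(n,k=14,dt=.0):
    o=[]
    for _ in range(k): o.append(camrig.read_camera(n)); m.wait(dt) if dt else 0
    return np.array(o)
E
python3 - <<'E'
from h import *
p,q=tcp(stp((-.21,0,.285)),S[2],A); m.move_pose(p,q)
p,_=tcp(stp((-.103,0,.266)),S[2],A); m.movel(p,v=.3)
for o in(.6,.4,.3,.22,.16,.12): eoat.command_gripper(o); m.wait(.15)
m.wait(.5); print(m.get_time(),m.get_finger_force(),m.get_ft_force())
f=frames("wrist",8)
np.savez("f1.npz",f=f); print(m.get_grip_width(),f.astype(float).std(0).mean(2)[60:200,260:370].max())
cv2.imwrite("pics/s1.png",f[-1][:,:,::-1])
E
```

```text
7.475 0.0 [-0.24744695 -0.4274612   0.14895964]
0.11581903490185695 25.73804582923103
```

View pics/s1.png

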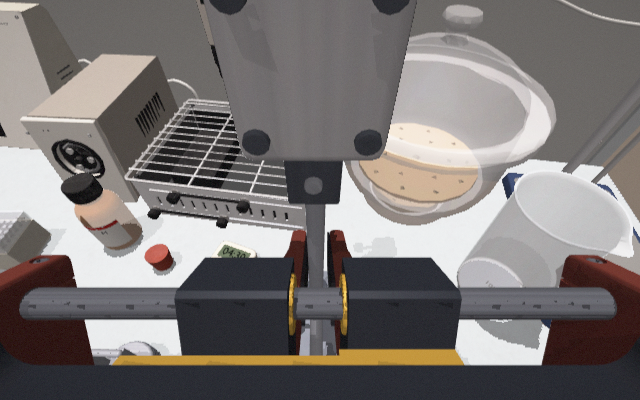

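The shank is captured between the fingers (col 317) and the pin is at col 313, so the gripper sits about 2 mm to -y of plumb. I'll shift it, release, and check.

Run:
```python
from h import *
p,q=tcp(stp((-.103,.0018,.266)),S[2],A); m.movel(p,v=.03); m.wait(.6)
for o in(.16,.25,.4,1.): eoat.command_gripper(o)
t=m.get_time()
f=frames("wrist",14); g=f[:,200:250,290:345].astype(float).mean(3)
print(t,m.get_time(),f.astype(float).std(0).mean(2)[190:255,280:350].max())
# shank position per frame: edges of dark band in row 225
for r in f[:,215:225].astype(float).mean((1,3)):
    d=np.gradient(cv2.GaussianBlur(r[None],(0,0),1.5)[0])[295:340]; print(295+d.argmin(),295+d.argmax(),end=" | ")
cv2.imwrite("pics/s2.png",f[-1][:,:,::-1])
cv2.imwrite("pics/s2c.png",cv2.resize(np.hstack([f[k][150:260,270:360,::-1] for k in(0,3,6)]),None,fx=2.9,fy=4))
```

```text
10.7833 11.4833 62.98634850171061
310 328 | 310 327 | 310 327 | 309 327 | 310 327 | 310 327 | 309 328 | 309 328 | 310 328 | 310 328 | 310 328 | 310 328 | 309 328 | 309 328 |
```

View pics/s2c.png

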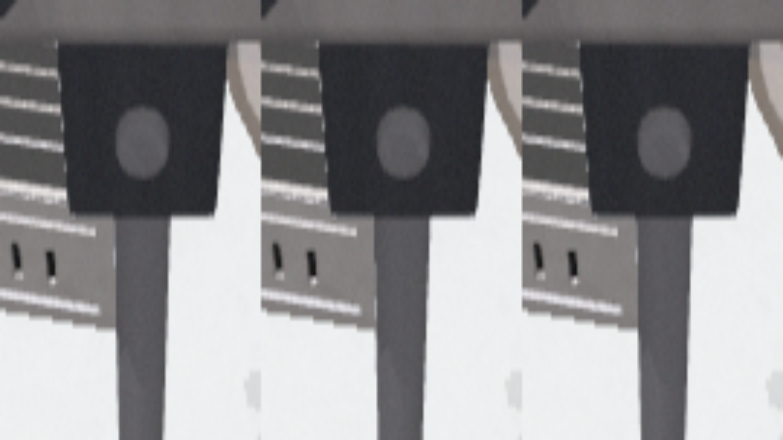

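Over 0.7 s the released hook moves less than 1 px, so it hangs still. Next I'll hold, back off, and line up over the large weight.

Run:
```python
from h import *
m.wait(.7)
p,q=tcp(stp((-.22,.0018,.285)),S[2],A); m.movel(p,v=.15)
p,q=tcp(place(W,(-.01,0,.16))[0],W[2],A); print(m.inverse_kinematics(p,q),m.inverse_kinematics(*tcp(place(W,(0,0,.072))[0],W[2],A)))
m.move_pose(p,q)
pos=m.get_tcp_pos();e=m.get_ee_rot();im=camrig.read_camera("wrist");b=im[:,:,::-1].copy()
c=camrig.camera_info("wrist");T=np.eye(4);T[:3,:3]=R.from_quat(e[[1,2,3,0]]).as_matrix();T[:3,3]=pos;T=T@c["tool_from_camera"]
np.savez("w1.npz",T=T)
P=[(x,y,z) for y in(-.023,.023) for x in(-.0055,.0055) for z in(.03,.086)]+[(.028*np.cos(t),.028*np.sin(t),.03) for t in np.arange(0,6.28,.5)]
for u in proj(place(W,P),c["intrinsics"],T): cv2.circle(b,tuple(int(v) for v in u.round()),1,(0,0,255),-1)
u=proj(place(W,P[:8]),c["intrinsics"],T);print(u.round(1).tolist(),m.get_time())
cx,cy=u.mean(0).astype(int);x0,y0=max(0,min(440,cx-100)),max(0,min(250,cy-75));print(x0,y0)
cv2.imwrite("pics/w1.png",cv2.resize(b[y0:y0+150,x0:x0+200],None,fx=4,fy=4,interpolation=cv2.INTER_CUBIC))
```

```text
[ 0.2862322   0.458585    2.48216631  3.35097983  0.7627602  -1.62143969] [ 0.27996797  0.76957434  2.44359661  3.30387723  1.03052529 -1.55668949]
[[343.6, 335.3], [348.7, 310.4], [342.9, 322.2], [347.7, 295.7], [289.9, 335.3], [284.4, 310.4], [290.7, 322.2], [285.5, 295.7]] 14.7083
216 240
```

View pics/w1.png

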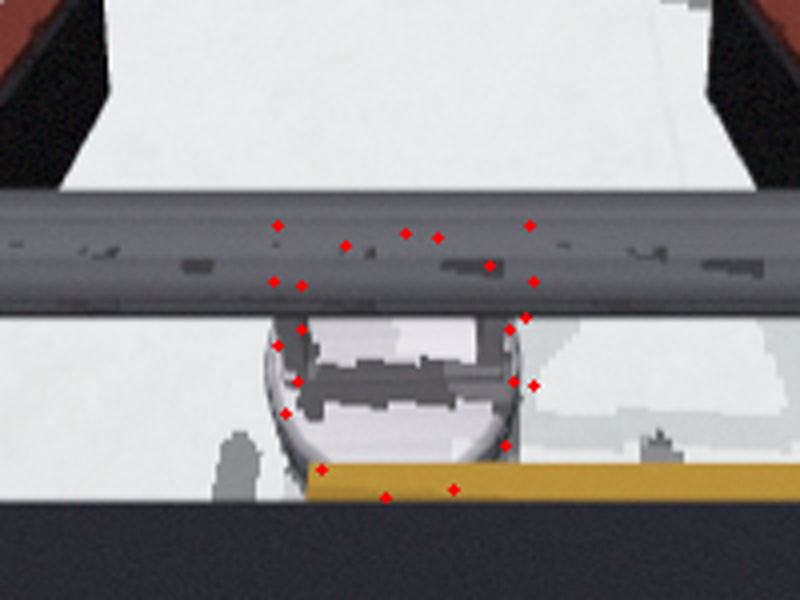

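Overlay: the weight shows about 2 px left of my prediction (disc edges at cols 268 and 518 in the crop), so the fit is good. I'll shift +1.5 mm in y and grasp.

```bash
sed -i 's/W=np.array(\[[^]]*\])/W=np.array([.5021,.1164,.110])/' h.py; echo 'HY=.0016' >> h.py
python3 - <<'E'
from h import *
for x,z in((-.24,.2355),(-.15,.2355),(-.136,.19)): print(m.inverse_kinematics(*tcp(stp((x,HY,z)),S[2],A)))
m.movel(tcp(place(W,(0,0,.072))[0],W[2],A)[0],v=.1)
f0=m.get_ft_force(); eoat.command_gripper(.45);
print(m.get_grip_width()*88,m.get_finger_force(),m.get_ft_force()-f0)
E
```

```text
[-0.80443832  0.13860188  2.53615058  1.79437078  0.76718212 -1.0053941 ]
[-0.54403051  0.21416263  2.41390845  2.02055308  0.63641248 -1.00028323]
[-0.51366622  0.36832706  2.41234458  2.22102764  0.70555964 -1.22054809]
46.01134376379029 29.947649506157177 [-0.00425684  2.20673709  2.23756268]
```

Run:
```python
from h import *
m.movel(tcp(place(W,(0,0,.16))[0],W[2],A)[0],v=.1)
m.wait(.3);print("lift",m.get_ft_force(),m.get_grip_width()*88)
p,q=tcp(stp((-.24,HY,.2355)),S[2],A)
try: m.movel(p,frame=q,v=.15)
except m.MotionError as e: print(e); m.move_pose(p,q)
m.wait(.3);print(m.get_tcp_pos()-p,m.get_ft_force(),m.get_time())
f=camrig.read_camera("side"); g=camrig.read_camera("scene")
b=np.hstack([cv2.resize(f[80:200,300:400,::-1],(400,480),interpolation=cv2.INTER_CUBIC),cv2.resize(g[140:260,265:365,::-1],(400,480),interpolation=cv2.INTER_CUBIC)])
cv2.imwrite("pics/h0.png",b)
```

```text
lift [ 0.10383216  0.0268787  -5.00591676] 45.78781548086908
the arm cannot follow that straight line within its joint ranges
[ 0.00017266  0.00054999 -0.00012834] [ 0.39424118 -0.10149692 -5.11996333] 19.4917
```

View pics/h0.png

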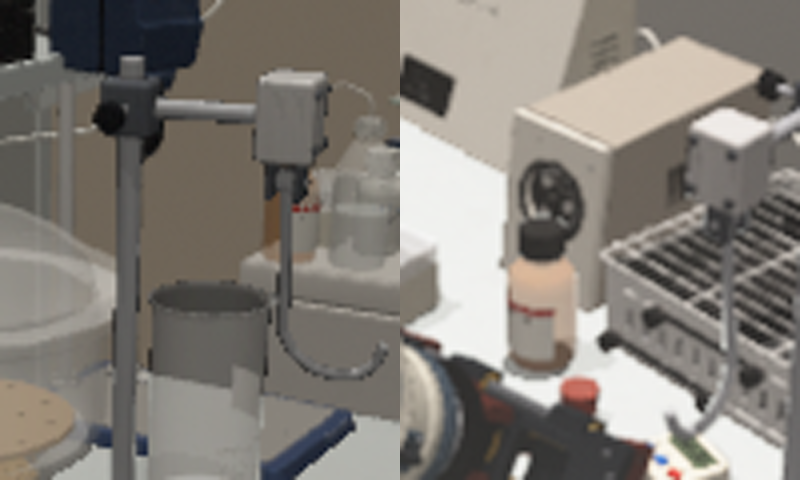

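The hook hangs plumb and empty; its tip is at side (395,167) and scene (333,244.5). I'll triangulate the tip to check before inserting.

Run:
```python
from h import *
C=[cam("side"),cam("scene")];U=[(395,167),(333,244.5)]
f=least_squares(lambda P:np.concatenate([(proj(P,*c)-u).ravel() for c,u in zip(C,U)]),[.47,-.1,.23])
t=f.x;c,n=np.cos(S[2]),np.sin(S[2]);d=t-[S[0],S[1],0];print(t,f.fun.round(1),"stand",c*d[0]+n*d[1],-n*d[0]+c*d[1],t[2])
```

```text
[ 0.47631071 -0.11879792  0.22941789] [ 0.4  0.5  0.4 -0.5] stand -0.16594244023449636 -0.01445403991904375 0.22941788782445194
```

Run:
```python
from h import *
for n,o in(("side",(300,80)),("scene",(265,140))):
    print(n,((proj([stp(p) for p in [(-.164,0,.235),(-.136,0,.201),(-.1,0,.26),(-.1,0,.32),(-.118,-.02,.348),(-.118,.02,.348)]],*cam(n))-o)*4+[0 if n=="side" else 400,0]).round().tolist())
f=frames("side",13); print("motion",f[:,140:180,360:400].astype(float).std(0).max())
g=f[:,150,360:385].astype(float).mean(2); print(g.argmin(1)+360)
g=f[:,168:178,386].astype(float).mean(2); print(g.argmin(1)+168)
```

```text
side [[375.0, 348.0], [326.0, 394.0], [276.0, 298.0], [282.0, 203.0], [322.0, 153.0], [308.0, 166.0]]
scene [[657.0, 398.0], [682.0, 423.0], [721.0, 320.0], [726.0, 236.0], [738.0, 218.0], [683.0, 196.0]]
motion 38.41474076044647
[368 368 367 369 367 370 368 371 369 372 370 372 369]
[175 176 177 177 177 175 176 177 175 171 173 174 176]
```

Run:
```python
from h import *
t=m.get_time(); f=frames("side",14,.0)
gs=[cv2.resize(i[130:190,355:405],None,fx=4,fy=4,interpolation=cv2.INTER_CUBIC) for i in f]
T=gs[0][130:220,60:180]
for g in gs:
    r=cv2.matchTemplate(g,T,cv2.TM_CCOEFF_NORMED); _,v,_,l=cv2.minMaxLoc(r); print((l[0]-60,l[1]-130,round(v,2)),end=" ")
print(t,m.get_time())
s=[g for g in gs[::2]][:7]; cv2.imwrite("pics/h1.png",np.vstack([np.hstack([x[:,:,::-1] for x in s[:4]]),np.hstack([x[:,:,::-1] for x in s[3:7]])]))
```

```text
(0, 0, 1.0) (-3, 6, 0.59) (-7, 9, 0.43) (1, 1, 0.48) (1, 1, 0.48) (-6, 9, 0.42) (-2, 4, 0.6) (0, -1, 0.82) (0, 0, 0.58) (0, 1, 0.54) (0, 1, 0.54) (8, -16, 0.56) (4, -9, 0.62) (0, -1, 0.89) 20.2417 20.9417
```

The hook is swinging again by roughly 10 mm. It was still after I let go, for more than 1.4 s with nothing touching it; a later arm move probably brushed it. I'll engage the stirrup anyway and settle the hook under the held weight, tracking the shank numerically in the wrist camera.

```bash
cat >> h.py <<'E'
def wristT():
    e=m.get_ee_rot();c=camrig.camera_info("wrist");T=np.eye(4);T[:3,:3]=R.from_quat(e[[1,2,3,0]]).as_matrix();T[:3,3]=m.get_tcp_pos();return c["intrinsics"],T@c["tool_from_camera"]
E
python3 - <<'E'
from h import *
def go(x,z,v,**k): return m.movel(tcp(stp((x,HY,z)),S[2],A)[0],v=v,**k)
go(-.15,.2365,.12); print(m.get_ft_force())
go(-.138,.226,.08); print(m.get_ft_force())
print(go(-.137,.188,.04,until_force=2.),m.get_ft_force(),m.get_tcp_pos()-tcp(stp((-.137,HY,.1985)),S[2],A)[0])
m.wait(.3);K,T=wristT();f=frames("wrist",10);np.save("f3.npy",f)
for z in(.335,.31,.29,.27,.25): 
    print(z,proj(stp((-.104,HY,z)),K,T).round(1),end=" ")
print(m.get_time()); cv2.imwrite("pics/h2.png",f[0][:,:,::-1])
E
```

```text
[-0.23808741 -0.4458945  -5.0396002 ]
[-0.14284725 -0.6044756  -5.55727206]
True [-1.85957484 -1.17926222  5.21910523] [-0.00010465 -0.00022403 -0.00036496]
0.335 [[ 312.9 -137.7]] 0.31 [[313.9 -14.1]] 0.29 [[314.5  53.2]] 0.27 [[314.9 103.8]] 0.25 [[315.2 143.2]] 23.6833
```

Contact is at the seat height I predicted (0.4 mm off), so the bar is in the bottom of the U. Next I'll check the shank lean.

Run:
```python
from h import *
f=np.load("f3.npy").astype(float).mean(3)
for k in(0,4,9):
  for r in(10,53,104,143):
    row=cv2.GaussianBlur(f[k][r-2:r+3].mean(0)[None],(0,0),1.2)[0]; d=np.gradient(row); s=d[270:360]
    a=270+s.argmin();b=270+s.argmax();print(k,r,a,b,row[270:360:6].round().astype(int).tolist() if k==0 else "")
```

```text
0 10 282 292 [104, 104, 58, 16, 100, 85, 88, 86, 82, 89, 87, 104, 164, 176, 208]
0 53 295 348 [106, 106, 106, 106, 103, 98, 96, 88, 87, 91, 97, 106, 117, 150, 184]
0 104 345 333 [118, 123, 135, 131, 137, 100, 93, 84, 96, 89, 85, 206, 226, 113, 141]
0 143 293 326 [172, 161, 160, 157, 113, 99, 89, 91, 96, 88, 216, 238, 238, 238, 238]
4 10 282 292 
4 53 295 349 
4 104 345 333 
4 143 293 327 
9 10 282 292 
9 53 295 349 
9 104 345 333 
9 143 293 327
```

The shank is static, leaning about 0.014 rad (1.8 mm at the seat). I'll ease off the load, release, and watch.

Run:
```python
from h import *
p=m.get_tcp_pos()
for i in range(6):
    if m.get_ft_force()[2]<1: break
    p=p+[0,0,.0004]; m.movel(p,v=.02); 
m.wait(.3);print(m.get_ft_force(),m.get_tcp_pos())
for o in(.56,.62,.75,1.): eoat.command_gripper(o); m.wait(.1)
print(m.get_ft_force(),m.get_time())
f=frames("wrist",18).astype(float).mean(3)
for r in(143,104):
  for k in range(18):
    d=np.gradient(cv2.GaussianBlur(f[k][r-2:r+3].mean(0)[None],(0,0),1.2)[0])[300:345]; print(300+d.argmax(),end=" ")
  print()
print(m.get_time())
```

```text
[ 1.05977324e+00 -7.16915006e-04 -8.07578492e-01] [ 0.51711533 -0.09564199  0.18752846]
[ 0.04354374  0.19869585 -0.34266415] 26.225
327 327 327 327 327 327 327 327 327 327 327 327 327 327 327 327 327 327 
333 333 333 333 333 333 333 333 333 333 333 333 333 333 333 333 333 333 
27.125
```

Run:
```python
from h import *
p=m.get_tcp_pos(); d=np.array([np.cos(S[2]),np.sin(S[2]),0])
m.movel(p-.1*d,v=.06); print(m.get_ft_force(),m.get_time()); m.wait(.5)
f=frames("side",14); 
pr=proj([stp((-.136,y,z)) for y in(-.028,.028) for z in(.1265,.1565)],*cam("side")); print(pr.round())
x0,y0=pr.min(0).astype(int)-8;x1,y1=pr.max(0).astype(int)+8
print(f[:,y0:y1,x0:x1].astype(float).std(0).mean(), f[:,330:370,100:160].astype(float).std(0).mean())
a=[cv2.phaseCorrelate(f[0][y0:y1,x0:x1].astype(np.float32).mean(2),i[y0:y1,x0:x1].astype(np.float32).mean(2))[0] for i in f]; print(np.round(a,2).tolist())
q=np.median(f,0)[:,:,:]; c=q[y0:y1,x0:x1].astype(int); print(c.mean(2)[::4,::4].round().astype(int))
print(m.get_time())
```

```text
[ 0.57731401 -0.1535126  -0.71864488] 28.9417
[[382. 201.]
 [382. 191.]
 [377. 210.]
 [378. 199.]]
2.614750039222953 0.23505320577294678
[[0.0, 0.0], [-0.02, 0.02], [-0.05, -0.02], [-0.03, -0.01], [-0.02, 0.02], [-0.0, -0.0], [0.07, 0.12], [0.04, 0.1], [-0.04, 0.19], [-0.1, 0.17], [-0.14, 0.27], [-0.17, 0.28], [-0.15, 0.27], [-0.12, 0.27]]
[[130 130 130 110  67 109]
 [130 130 130 111  71 172]
 [130 111  71 111 163 178]
 [ 80  93  72 112  99 176]
 [ 55 107 135 172 158 142]
 [ 92 101 108 104  96  86]
 [106  89  81  86  77  66]
 [108 178 178 173 172 178]
 [178 178 178 178 179 178]]
30.1417
```

Run:
```python
from h import *
m.wait(1); print(m.get_ft_force())
f=frames("side",20)[:,183:219,369:391].astype(np.float32).mean(3)
a=np.array([cv2.phaseCorrelate(f[0],i)[0] for i in f]); print(np.ptp(a,0),m.get_time())
if np.ptp(a,0).max()<1.2: print(m.job_done())
```

```text
[-0.27985355  0.50537642 -0.25552804]
[0.39758022 0.20593237] 32.1417
the job is handed in; nothing more can be done
None
```

I steadied the hook and hung the large weight in it by its stirrup. It was near-still (about 0.4 px of motion, roughly 1 mm) with the arm clear when I handed the job in at 32 s. The empty hook hung still for over 1.4 s after release but later swung again by roughly 10 mm, probably from a brush by the arm, so it was swinging when the stirrup went on; I haven't seen the verdict.

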